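# Latch the test enclosure door and start the board test

### The job

The repaired board is already in the clear test enclosure. Swing the enclosure door shut without slamming it, press it home at the free edge, gently, until the sprung latch snaps in behind its strike and the door stays shut by itself, and only then press the green start button fully down and let it come back up. Do not force the door past its stop, leave the red stop button alone and do not disturb the spool, tub and tin.

Things in the scene. Friction and masses are not known exactly. Their poses are not given: they have to be found in the camera images.
- enclosure: Fixed bench-top safety test enclosure: aluminium posts, clear plastic walls and roof, blue board inside; 220 mm deep (x), 280 wide (y), 230 high. Origin: centre of underside. Its own -x is the door side, z up. Door hinge line at (-110, +140) mm, post at the latch edge at (-110, -140) mm. A green lamp stands 42 mm high on the roof at (60, 90).
- door (a joint): Door angle, rad: 0 parallel to the front and touching it, larger is further open (opening turns it clockwise seen from above); starts 0.45 to 0.9; stays where left. The strike sits in slots and is set anew each time, unseen: the latched door rests anywhere from 0.008 to 0.064, so the closing point must be felt. Faster than 1 rad/s between 0.25 and 0.08 is a slam.
- door_hinge (a point): Point on the vertical hinge line, 120 mm above the bench. The door: aluminium frame, clear pane, thin lip round the edge, 280 mm wide from here, 12 mm thick, 10 to 230 mm above the bench, 0.55 to 0.95 kg. About 2 mm (at the free edge) past the snap point it meets a stiff rubber stop on the strike; over 18 N on the nearly shut door (below 0.15 rad) counts as forcing it.
- door_push (a point): Where to push: outer face of the plain 45 mm wide metal stile at the free edge, 255 mm from the hinge line, 205 mm above the bench (25 below the door's top). Axes turn with the door: +x into the door (closing way), +y along it to the hinge, z up. A black pull handle stands 31 mm out of the face, from 40 to 120 mm above the bench, 245 mm from the hinge line.
- latch (a joint): How far the brass bolt (on the door's inside at the free edge) is pushed into its case, m: 0 fully out, about 0.007 on top of the strike lip. Its bevel meets the strike at 0.08 to 0.14 rad of door angle; from there the push needed at door_push grows to 8 to 14 N, then falls below 5 N as the bolt snaps out. Latched: below 0.001 with the door below 0.066; else the door springs back.
- start_top (a point): Centre of the top of the green start button (28 mm diameter), about 63 mm above the bench, on a grey fixed two-button station 80 x 130 x 45 mm. Presses straight down.
- start (a joint): How far the green start button is pressed, m: 0 up, 0.006 fully down (5 N); springs back. Over 0.0045 counts as pressed.
- stop_top (a point): Centre of the top of the red stop button (28 mm diameter), on the same station, 60 mm from the green one, same height. Not to be pressed.
- stop (a joint): How far the red stop button is pressed, m: 0 up, 0.006 fully down.
- spool: White solder spool standing on its flange, 64 mm diameter, 40 mm high, loose; origin: centre of its underside. To be left alone.
- tub: Small yellow plastic tub, 68 mm diameter, 45 mm high, loose; origin: centre of its underside. To be left alone.
- tin: Brass tip-cleaner tin, 72 mm diameter, 38 mm high, loose; origin: centre of its underside. To be left alone.
Things that resemble listed ones, but are neither listed nor needed, are in the scene too. Of the things that look like the part that bears start_top, the smaller one is meant.

How it is judged:
By the outcome, as a careful person would: the job done as asked, in the order asked, and still so for the second after the job is handed in, with the robot touching nothing.
It also fails if it takes over 48 s, if anything falls off the work surface, if the arm or the gripper's body presses on something with over 40 N, if the wrist force passes 120 N, or if a joint passes its speed limit or range.

### The arm

A 6-joint arm with a two-finger parallel gripper is mounted at the origin on the work surface. World frame = base frame: x ahead of the robot, y to its left, z up, the work surface at z = 0. Lengths are in m, angles in degrees, forces in N, time in s.
With the tool pointing down it reaches from about 0.35 to 0.875 m from the base axis. Payload 4.2 kg.
Tool frame: the origin (TCP) lies on the centre line of the jaws, within the pads' length; the fingertips stand 25 mm ahead of it and the grasp point (between the pads) lies 6 mm ahead of it; z points along the fingers, y is the line along which they close (so a half turn about z gives the same grasp; the last joint's range is limited). The gripper opens to 87 mm and grips with 3 to 60 N. Pads are 19 mm wide; open, the fingers measure 117 mm over their backs; the gripper's body (75 mm by 190 mm) begins 51 mm behind the grasp point.
Start: joints at [79.446, 22.042, 0.453, 0, -68.411, -14.817], TCP at [0.268, 0.565, 0.248] pointing down, gripper open.
Joint ranges: [-179.83, 179.83], [-69.29, 118.12], [-61.27, 80.66], [-181.25, 117.63], [-171.15, -9.14], [-177.46, 177.46]. Speed limits (degrees/s): [159.86, 159.86, 180, 180, 180, 180].

### API

Orientations are given as a 3x3 rotation matrix whose columns are the frame's x, y, z axes.
In Python, from station import r gives the robot as it stands.
- The arm moves only by the tool move_arm, never from a script. Its argument "series" is a list of rows, each an object with "grip": the opening, from 0 (shut) to 1 (fully open); "xyz": the shift along the tool's x, y, z in mm, a list of three; "angular": the turn, a rotation vector about the tool's x, y, z in rad, a list of three. A call has 1 to 10 rows; each row is the pose to reach, as a shift and turn from the pose commanded when the call began, along the tool's axes at that moment; what a row does not reach only later rows make up. A row lasts 1/10 s, in which the tool goes at most 50 mm and 8.59 degrees, less where a joint would pass 70% of its speed; a pose out of reach is approached as far as the arm can. A call with a gripper value outside its range is refused whole. The fingers move at their own pace and stop on an object; the grip force is fixed at half the most. Time passes only in rows, so rows that repeat a pose let the fingers close. It gives the time, the measured TCP pose, the force, the opening and the grip force at its end, in the units of the state.
- r.sense(): the state, without advancing time (a new reading comes with each control period).
- r.capture(name): name is "side" or "top" or "wrist"; returns a dict with "img" (480x640x3 uint8, red, green, blue), "camera_matrix" (3x3 intrinsics, pixels), "rvec" (rotation vector, rad) and "tvec" (3), from world to camera coordinates, as OpenCV has them; the wrist camera has in their place "hand_eye" (4x4, takes a point from camera to tool coordinates, whose origin is the TCP and whose axes are the flange's). Camera axes: x right, y down, z forward; pixel columns grow to the right and rows downward; lengths in m; the calibration is good to about 2 mm. A picture is of the moment at which its call begins: read the wrist's pose just before it. There is no depth.
- r.finish_job(): hands the job in; it is judged then, once.
The state is a dict: "time_s": time; "joints": joint angles; "joint_velocities": joint speeds; "effort": joint torques, N m; "tcp_pos": TCP position; "ee_rot": TCP orientation; "wrist_force": force on the tool from outside, world axes, zero at the start; "moment": the same for the moment, N m; "gripper_width": opening from 0.0 (shut) to 1.0 (fully open); "gripper_force": force on a finger pad.
Only numpy, scipy, OpenCV 4.12 (cv2) and the standard library are available. Lean on these libraries where they do the work, as an engineer would, in place of code of your own. Each camera call takes 0.05 s, during which the arm holds its last target. There are 200 camera calls.

## Working session

There is one attempt and no reset: what is moved stays moved. The work goes in short steps, Python scripts to look and compute and a tool call to move; the robot and the scene stay as the last step left them, time stands still between calls to the robot, and variables do not carry over. Pictures are saved under pics/ and viewed, at most 10 in all, crops included, and the job is handed in when it is done.

Besides the shell and the picture viewer there is one more tool, called after "Call:" by a JSON object that holds its "name" and its "arguments", one argument or row to a line. move_arm: Moves the arm, as the interface text tells. Its arguments: {"type":"object","properties":{"series":{"type":"array"}},"required":["series"]}

```bash
mkdir -p pics; ls; python3 - <<'E'
from station import r
import cv2,pickle,numpy as np
s=r.sense();print(s['time_s'],s['tcp_pos'],np.round(s['ee_rot'],3).tolist(),s['wrist_force'])
d={}
for n in("side","top"):
    d[n]=r.capture(n);cv2.imwrite(f"pics/{n}0.png",d[n]["img"][:,:,::-1])
    R=cv2.Rodrigues(d[n]["rvec"])[0];print(n,(-R.T@d[n]["tvec"].ravel()).round(3),R[2].round(2))
pickle.dump(d,open("cams.pkl","wb"))
E
```

```text
pics
0.0 [0.26754131 0.56423179 0.24648111] [[0.903, -0.429, -0.001], [-0.429, -0.903, -0.002], [0.0, 0.002, -1.0]] [-0.46666359 -0.2758386  -0.97020241]
side [ 0.487 -1.06   1.03 ] [ 0.06  0.72 -0.7 ]
top [ 0.403 -0.174  1.677] [ 0.11 -0.01 -0.99]
```

View pics/side0.png

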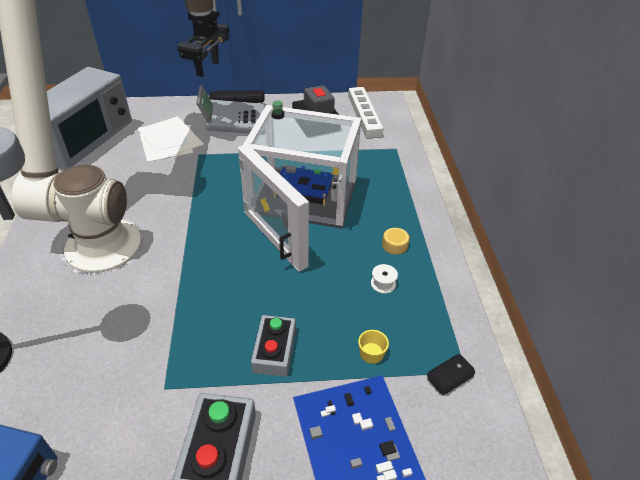

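View pics/top0.png

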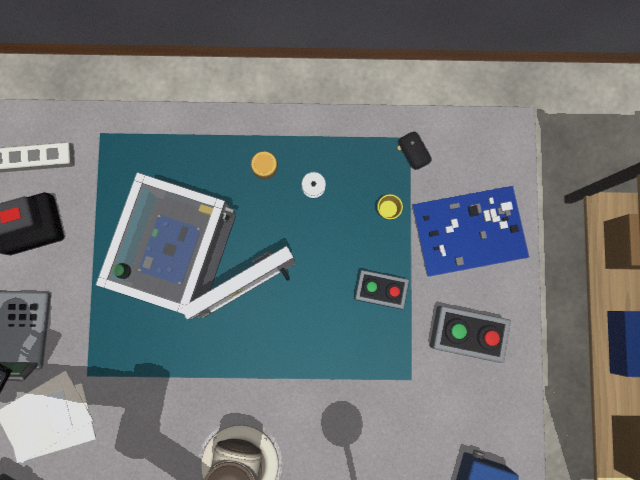

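Candidates for the start button are the green button of the small station (top px 372,287; side 276,324), the green button of the larger station (top 459,331; side 219,411) and the green roof lamp (top 122,270). The description asks for the smaller station, so I choose (372,287). The enclosure roof corners are at about (140,175), (228,207), (185,312) and (98,283). The door runs from the hinge at (187,315) to its free edge at (292,253).

```bash
cat > h.py <<'E'
import cv2,pickle,numpy as np
def cast(c,px,z):
    R=cv2.Rodrigues(np.asarray(c["rvec"]))[0];t=np.asarray(c["tvec"]).ravel()
    u=cv2.undistortPoints(np.float64(px).reshape(-1,1,2),c["camera_matrix"],None)[:,0]
    d=np.c_[u,np.ones(len(u))]@R;o=-R.T@t
    return o+d*((z-o[2])/d[:,2])[:,None]
def blobs(img,lo,hi,amin=30):
    m=cv2.inRange(cv2.cvtColor(img,cv2.COLOR_RGB2HSV),lo,hi)
    n,_,s,c=cv2.connectedComponentsWithStats(m)
    return [(c[i].round(1),s[i,4]) for i in range(1,n) if s[i,4]>amin]
E
python3 - <<'E'
from h import *
d=pickle.load(open("cams.pkl","rb"));T=d["top"];S=d["side"]
for n,c in d.items():
    for col,lo,hi in(("green",(45,120,60),(75,255,255)),("red",(0,170,100),(6,255,255))):
        for p,a in blobs(c["img"],lo,hi): print(n,col,p,a,cast(c,[p],.061).round(3))
print(cast(T,[(140,175),(228,207),(185,312),(98,283),(187,318),(292,253)],.23).round(3))
im=T["img"][:,:,::-1]
a=cv2.resize(im[160:335,85:305],None,fx=3,fy=3,interpolation=2); b=cv2.resize(im[260:320,345:420],None,fx=1.8*1.6,fy=1.8*1.6)
o=np.zeros((525,660+b.shape[1]+0,3),np.uint8)[:, :800];o[:,:660]=a
w=min(140,b.shape[1]);o[:b.shape[0],660:660+w]=b[:,:w]
cv2.imwrite("pics/crop1.png",o)
E
```

```text
side green [275.5 323.5] 119 [[ 0.465 -0.337  0.061]]
side green [218.5 411.5] 363 [[ 0.35  -0.541  0.061]]
side red [318.7  91.8] 62 [[0.64  0.691 0.061]]
side red [270.7 345.7] 127 [[ 0.453 -0.395  0.061]]
side red [206.6 455.7] 419 [[ 0.334 -0.627  0.061]]
top green [371.3 286.5] 89 [[ 0.463 -0.337  0.061]]
top green [458.5 330.9] 184 [[ 0.351 -0.563  0.061]]
top red [  9.7 214.8] 227 [[0.638 0.612 0.061]]
top red [394.2 291.2] 80 [[ 0.452 -0.397  0.061]]
top red [491.8 337.9] 173 [[ 0.335 -0.649  0.061]]
[[ 0.713  0.229  0.23 ]
 [ 0.639  0.019  0.23 ]
 [ 0.392  0.111  0.23 ]
 [ 0.456  0.315  0.23 ]
 [ 0.378  0.106  0.23 ]
 [ 0.532 -0.134  0.23 ]]
```

View pics/crop1.png

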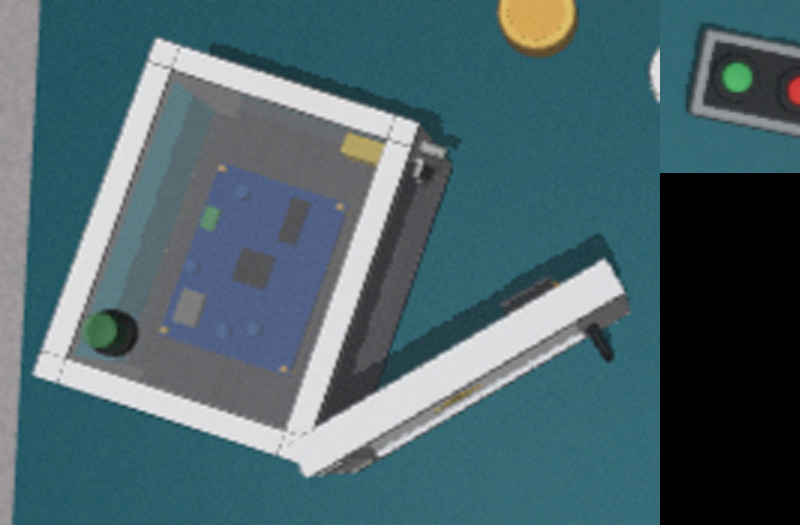

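The crop confirms it: the small station has green on the left and red on the right. The roof corners in the crop are (158,38), (420,122), (300,462) and (35,375). The door's outer hinge corner is at (308,476), its free corners are at (606,258) and (625,294), and the handle sticks out near (605,350).

```bash
python3 - <<'E'
from h import *
d=pickle.load(open("cams.pkl","rb"));T=d["top"]
q=np.array([(158,38),(420,122),(300,462),(35,375),(308,476),(606,258),(625,294)])
p=cast(T,q/3+[85,160],.23)[:,:2];print(p.round(4).tolist())
c=p[:4].mean(0)
obj=np.array([(110,-140),(-110,-140),(-110,140),(110,140)])/1000.
A=obj-obj.mean(0);B=p[:4]-c
U,_,Vt=np.linalg.svd(A.T@B);R=(U@Vt).T
yaw=np.arctan2(R[1,0],R[0,0]);print("c",c,"yaw",np.degrees(yaw),np.linalg.det(R),"res",(B-A@R.T).round(3).tolist())
H=c+R@[-.11,.14];print("hinge",H)
# door dir closed = enclosure -y ; open clockwise
for f in p[5:]:
    v=f-H;a=np.arctan2(v[1],v[0]);print("free len",np.hypot(*v),"angle",(np.arctan2(-R[1,1],-R[0,1])-a))
def door(t):
    a=np.arctan2(-R[1,1],-R[0,1])-t
    u=np.array([np.cos(a),np.sin(a)]); n=np.array([-u[1],u[0]]) # closing way (ccw)
    return u,n
for t in(.8,.6,.5,.3,.15,.05):
    u,n=door(t);print(t,u.round(3),n.round(3),"push pt inner-plane",(H+.255*u).round(3))
E
```

```text
[[0.7185, 0.2348], [0.6542, 0.0262], [0.3876, 0.1107], [0.4517, 0.3176], [0.377, 0.1041], [0.5487, -0.1221], [0.5207, -0.1374]]
c [0.5529993  0.17232678] yaw 72.68057452743889 1.0000000000000007 res [[-0.001, -0.001], [0.0, 0.001], [0.001, 0.002], [-0.0, -0.001]]
hinge [0.38660007 0.10899199]
free len 0.28225445032077867 angle 0.6567810848097317
free len 0.2805065138191541 angle 0.7700587684307185
0.8 [ 0.452 -0.892] [0.892 0.452] push pt inner-plane [ 0.502 -0.119]
0.6 [ 0.62  -0.785] [0.785 0.62 ] push pt inner-plane [ 0.545 -0.091]
0.5 [ 0.695 -0.719] [0.719 0.695] push pt inner-plane [ 0.564 -0.074]
0.3 [ 0.824 -0.567] [0.567 0.824] push pt inner-plane [ 0.597 -0.035]
0.15 [ 0.899 -0.437] [0.437 0.899] push pt inner-plane [ 0.616 -0.002]
0.05 [ 0.939 -0.345] [0.345 0.939] push pt inner-plane [0.626 0.021]
```

Call:
{"name": "move_arm", "arguments": {
  "series": [
    {"grip": 0, "xyz": [0, 0, -45], "angular": [0, 0, 0]},
    {"grip": 0, "xyz": [0, 0, -85], "angular": [0, 0, 0]},
    {"grip": 0, "xyz": [30, 33, -85], "angular": [0, 0, 0]},
    {"grip": 0, "xyz": [64, 68, -85], "angular": [0, 0, 0]},
    {"grip": 0, "xyz": [98, 105, -85], "angular": [0, 0, 0]},
    {"grip": 0, "xyz": [132, 141, -85], "angular": [0, 0, 0]},
    {"grip": 0, "xyz": [166, 178, -85], "angular": [0, 0, 0]},
    {"grip": 0, "xyz": [199, 214, -85], "angular": [0, 0, 0]},
    {"grip": 0, "xyz": [232, 249, -85], "angular": [0, 0, 0]},
    {"grip": 0, "xyz": [265, 284, -85], "angular": [0, 0, 0]}
  ]
}}

```text
time_s: 1.1
tcp_pos: [0.3853, 0.1925, 0.3325]
ee_rot: [[0.904, -0.428, -0.0], [-0.428, -0.904, 0.0], [-0.0, -0.0, -1.0]]
wrist_force: [1.1, 0.0, -0.1]
gripper_width: 0.173
gripper_force: 0.0
```

Call:
{"name": "move_arm", "arguments": {
  "series": [
    {"grip": 0, "xyz": [33, 36, 0], "angular": [0, 0, 0]},
    {"grip": 0, "xyz": [67, 72, 0], "angular": [0, 0, 0]},
    {"grip": 0, "xyz": [101, 108, 0], "angular": [0, 0, 0]},
    {"grip": 0, "xyz": [135, 144, 0], "angular": [0, 0, 0]},
    {"grip": 0, "xyz": [169, 180, 0], "angular": [0, 0, 0]},
    {"grip": 0, "xyz": [203, 216, 0], "angular": [0, 0, 0]},
    {"grip": 0, "xyz": [226, 243, 0], "angular": [0, 0, 0]},
    {"grip": 0, "xyz": [233, 250, 0], "angular": [0, 0, 0]},
    {"grip": 0, "xyz": [233, 250, 0], "angular": [0, 0, 0]}
  ]
}}

```text
time_s: 2.0
tcp_pos: [0.4888, -0.1321, 0.3317]
ee_rot: [[0.902, -0.431, -0.002], [-0.431, -0.902, 0.0], [-0.002, 0.001, -1.0]]
wrist_force: [-0.5, -0.4, 0.2]
gripper_width: 0.006
gripper_force: 0.0
```

```bash
python3 - <<'E'
from station import r
from h import *
s=r.sense();print(s['tcp_pos'],s['wrist_force'],s['gripper_width'])
c=r.capture("wrist");w=c["img"];t=r.capture("top")
pickle.dump((s,c,t),open("w1.pkl","wb"))
a=cv2.resize(t["img"][160:335,85:345],None,fx=2,fy=2,interpolation=2)
o=np.zeros((480,800,3),np.uint8);o[:270,:360]=cv2.resize(w,(360,270));o[:350,:][:, 280:800][:]=0
o=np.zeros((600,640,3),np.uint8);o[:240,:320]=cv2.resize(w,(320,240));o[245:595,:520]=a
cv2.imwrite("pics/w1.png",o[:,:,::-1])
E
```

```text
[ 0.48883704 -0.13210144  0.33167324] [-0.4745709  -0.42751098  0.17612645] 0.00605092994921625
```

View pics/w1.png

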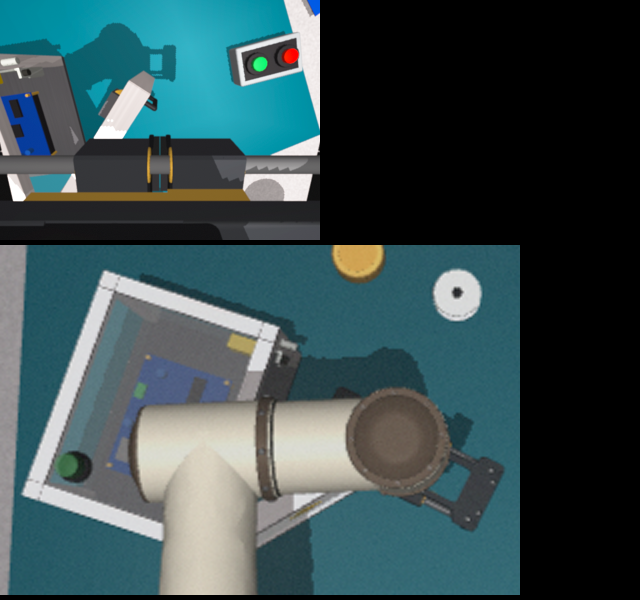

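The wrist view (upper left inset) shows the door's free end at about (145,80), just ahead of and left of the closed fingers. The small station is at about (265,60). In the top inset the arm is clear of the roof lamp. I'll lower outside the door and then push.

Call:
{"name": "move_arm", "arguments": {
  "series": [
    {"grip": 0, "xyz": [0, 0, 40], "angular": [0, 0, 0]},
    {"grip": 0, "xyz": [0, 0, 80], "angular": [0, 0, 0]},
    {"grip": 0, "xyz": [0, 0, 105], "angular": [0, 0, 0]},
    {"grip": 0, "xyz": [0, 0, 115], "angular": [0, 0, 0]},
    {"grip": 0, "xyz": [0, 0, 115], "angular": [0, 0, 0]}
  ]
}}

```text
time_s: 2.6
tcp_pos: [0.4884, -0.1301, 0.2169]
ee_rot: [[0.904, -0.427, -0.002], [-0.427, -0.904, -0.0], [-0.002, 0.001, -1.0]]
wrist_force: [-0.1, -0.1, -0.1]
gripper_width: 0.007
gripper_force: 0.0
```

Call:
{"name": "move_arm", "arguments": {
  "series": [
    {"grip": 0, "xyz": [5, -8, 0], "angular": [0, 0, 0]},
    {"grip": 0, "xyz": [10, -16, 0], "angular": [0, 0, 0]},
    {"grip": 0, "xyz": [14, -23, 0], "angular": [0, 0, 0]},
    {"grip": 0, "xyz": [18, -30, 0], "angular": [0, 0, 0]},
    {"grip": 0, "xyz": [23, -37, 0], "angular": [0, 0, 0]},
    {"grip": 0, "xyz": [28, -44, 0], "angular": [0, 0, 0]},
    {"grip": 0, "xyz": [32, -51, 0], "angular": [0, 0, 0]},
    {"grip": 0, "xyz": [36, -58, 0], "angular": [0, 0, 0]},
    {"grip": 0, "xyz": [39, -65, 0], "angular": [0, 0, 0]},
    {"grip": 0, "xyz": [42, -72, 0], "angular": [0, 0, 0]}
  ]
}}

```text
time_s: 3.6
tcp_pos: [0.5581, -0.0837, 0.2174]
ee_rot: [[0.904, -0.429, -0.0], [-0.429, -0.904, 0.0], [-0.0, 0.0, -1.0]]
wrist_force: [-1.3, -0.3, -0.2]
gripper_width: 0.005
gripper_force: 0.4
```

Call:
{"name": "move_arm", "arguments": {
  "series": [
    {"grip": 0, "xyz": [3, -7, 0], "angular": [0, 0, 0]},
    {"grip": 0, "xyz": [5, -14, 0], "angular": [0, 0, 0]},
    {"grip": 0, "xyz": [7, -20, 0], "angular": [0, 0, 0]},
    {"grip": 0, "xyz": [9, -26, 0], "angular": [0, 0, 0]},
    {"grip": 0, "xyz": [11, -32, 0], "angular": [0, 0, 0]},
    {"grip": 0, "xyz": [12, -37, 0], "angular": [0, 0, 0]},
    {"grip": 0, "xyz": [13, -42, 0], "angular": [0, 0, 0]},
    {"grip": 0, "xyz": [14, -47, 0], "angular": [0, 0, 0]},
    {"grip": 0, "xyz": [15, -52, 0], "angular": [0, 0, 0]},
    {"grip": 0, "xyz": [16, -56, 0], "angular": [0, 0, 0]}
  ]
}}

```text
time_s: 4.6
tcp_pos: [0.5964, -0.04, 0.2176]
ee_rot: [[0.904, -0.428, -0.0], [-0.428, -0.904, 0.0], [-0.0, -0.0, -1.0]]
wrist_force: [-1.7, -0.2, 0.1]
gripper_width: 0.002
gripper_force: 0.3
```

```bash
python3 - <<'E'
from station import r
from h import *
t=r.capture("side");cv2.imwrite("pics/s2.png",cv2.resize(t["img"][90:290,200:400],None,fx=2.9,fy=2.9,interpolation=2)[:,:,::-1])
E
```

```text
(no output)
```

View pics/s2.png

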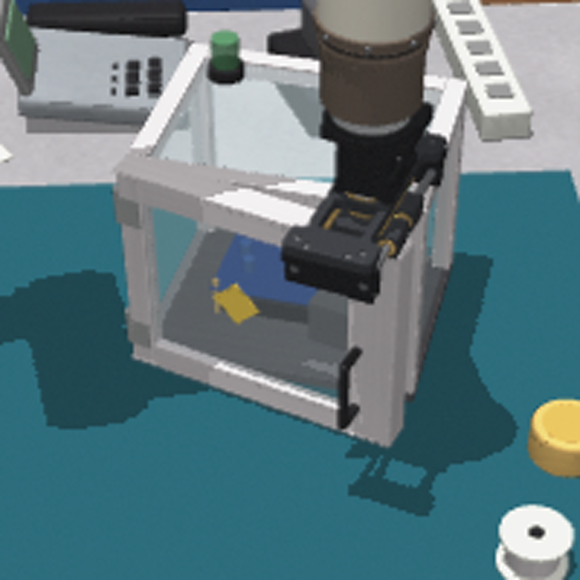

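The side crop shows the fingers on the stile at the free edge, about (385,265), with the door roughly 0.2 rad open and nothing else touched. I'll continue more slowly.

Call:
{"name": "move_arm", "arguments": {
  "series": [
    {"grip": 0, "xyz": [0, -3, 0], "angular": [0, 0, 0]},
    {"grip": 0, "xyz": [1, -6, 0], "angular": [0, 0, 0]},
    {"grip": 0, "xyz": [1, -9, 0], "angular": [0, 0, 0]},
    {"grip": 0, "xyz": [1, -12, 0], "angular": [0, 0, 0]},
    {"grip": 0, "xyz": [1, -15, 0], "angular": [0, 0, 0]},
    {"grip": 0, "xyz": [1, -15, 0], "angular": [0, 0, 0]}
  ]
}}

```text
time_s: 5.25
tcp_pos: [0.6037, -0.0268, 0.2175]
ee_rot: [[0.904, -0.428, 0.0], [-0.428, -0.904, 0.0], [0.0, -0.0, -1.0]]
wrist_force: [0.9, 0.6, 0.1]
gripper_width: 0.005
gripper_force: 0.0
```

Call:
{"name": "move_arm", "arguments": {
  "series": [
    {"grip": 0, "xyz": [0, -2, 0], "angular": [0, 0, 0]},
    {"grip": 0, "xyz": [0, -4, 0], "angular": [0, 0, 0]},
    {"grip": 0, "xyz": [0, -6, 0], "angular": [0, 0, 0]},
    {"grip": 0, "xyz": [0, -6, 0], "angular": [0, 0, 0]}
  ]
}}

```text
time_s: 5.65
tcp_pos: [0.6062, -0.0215, 0.2175]
ee_rot: [[0.904, -0.428, 0.0], [-0.428, -0.904, 0.0], [0.0, -0.0, -1.0]]
wrist_force: [0.3, 0.0, 0.6]
gripper_width: 0.0
gripper_force: 0.0
```

Call:
{"name": "move_arm", "arguments": {
  "series": [
    {"grip": 0, "xyz": [0, -2, 0], "angular": [0, 0, 0]},
    {"grip": 0, "xyz": [0, -4, 0], "angular": [0, 0, 0]},
    {"grip": 0, "xyz": [0, -4, 0], "angular": [0, 0, 0]}
  ]
}}

```text
time_s: 5.95
tcp_pos: [0.6079, -0.0179, 0.2175]
ee_rot: [[0.904, -0.428, 0.0], [-0.428, -0.904, 0.0], [0.0, -0.0, -1.0]]
wrist_force: [-0.2, 0.1, 0.2]
gripper_width: 0.003
gripper_force: 0.0
```

Call:
{"name": "move_arm", "arguments": {
  "series": [
    {"grip": 0, "xyz": [0, -2, 0], "angular": [0, 0, 0]},
    {"grip": 0, "xyz": [0, -4, 0], "angular": [0, 0, 0]},
    {"grip": 0, "xyz": [0, -4, 0], "angular": [0, 0, 0]}
  ]
}}

```text
time_s: 6.25
tcp_pos: [0.6094, -0.0149, 0.2175]
ee_rot: [[0.904, -0.428, -0.001], [-0.428, -0.904, -0.001], [-0.0, 0.001, -1.0]]
wrist_force: [-0.6, -2.1, 0.5]
gripper_width: 0.006
gripper_force: 1.1
```

Call:
{"name": "move_arm", "arguments": {
  "series": [
    {"grip": 0, "xyz": [0, -1, 0], "angular": [0, 0, 0]},
    {"grip": 0, "xyz": [0, -2, 0], "angular": [0, 0, 0]},
    {"grip": 0, "xyz": [0, -2, 0], "angular": [0, 0, 0]}
  ]
}}

```text
time_s: 6.55
tcp_pos: [0.6099, -0.0137, 0.2175]
ee_rot: [[0.903, -0.429, -0.001], [-0.429, -0.903, -0.001], [-0.001, 0.002, -1.0]]
wrist_force: [-1.4, -5.3, 0.8]
gripper_width: 0.007
gripper_force: 2.4
```

Call:
{"name": "move_arm", "arguments": {
  "series": [
    {"grip": 0, "xyz": [0, -0.7, 0], "angular": [0, 0, 0]},
    {"grip": 0, "xyz": [0, -1.5, 0], "angular": [0, 0, 0]},
    {"grip": 0, "xyz": [0, -1.5, 0], "angular": [0, 0, 0]}
  ]
}}

```text
time_s: 6.85
tcp_pos: [0.6105, -0.0124, 0.2175]
ee_rot: [[0.903, -0.429, -0.001], [-0.429, -0.903, -0.001], [-0.001, 0.002, -1.0]]
wrist_force: [-1.0, -5.0, -0.3]
gripper_width: 0.004
gripper_force: 2.6
```

Call:
{"name": "move_arm", "arguments": {
  "series": [
    {"grip": 0, "xyz": [0, -0.7, 0], "angular": [0, 0, 0]},
    {"grip": 0, "xyz": [0, -1.5, 0], "angular": [0, 0, 0]},
    {"grip": 0, "xyz": [0, -1.5, 0], "angular": [0, 0, 0]}
  ]
}}

```text
time_s: 7.15
tcp_pos: [0.6111, -0.0112, 0.2175]
ee_rot: [[0.903, -0.429, -0.001], [-0.429, -0.903, -0.002], [-0.001, 0.002, -1.0]]
wrist_force: [-1.3, -6.2, -0.7]
gripper_width: 0.0
gripper_force: 2.8
```

Call:
{"name": "move_arm", "arguments": {
  "series": [
    {"grip": 0, "xyz": [0, -0.7, 0], "angular": [0, 0, 0]},
    {"grip": 0, "xyz": [0, -1.5, 0], "angular": [0, 0, 0]},
    {"grip": 0, "xyz": [0, -1.5, 0], "angular": [0, 0, 0]}
  ]
}}

```text
time_s: 7.45
tcp_pos: [0.6117, -0.0099, 0.2175]
ee_rot: [[0.903, -0.429, -0.002], [-0.429, -0.903, -0.002], [-0.001, 0.002, -1.0]]
wrist_force: [-1.8, -6.3, -0.3]
gripper_width: 0.002
gripper_force: 3.0
```

Call:
{"name": "move_arm", "arguments": {
  "series": [
    {"grip": 0, "xyz": [0, -0.7, 0], "angular": [0, 0, 0]},
    {"grip": 0, "xyz": [0, -1.5, 0], "angular": [0, 0, 0]},
    {"grip": 0, "xyz": [0, -1.5, 0], "angular": [0, 0, 0]}
  ]
}}

```text
time_s: 7.75
tcp_pos: [0.6123, -0.0087, 0.2175]
ee_rot: [[0.903, -0.429, -0.002], [-0.429, -0.903, -0.002], [-0.001, 0.003, -1.0]]
wrist_force: [-1.4, -5.9, 0.1]
gripper_width: 0.008
gripper_force: 3.2
```

Call:
{"name": "move_arm", "arguments": {
  "series": [
    {"grip": 0, "xyz": [0, -0.7, 0], "angular": [0, 0, 0]},
    {"grip": 0, "xyz": [0, -1.5, 0], "angular": [0, 0, 0]},
    {"grip": 0, "xyz": [0, -1.5, 0], "angular": [0, 0, 0]}
  ]
}}

```text
time_s: 8.05
tcp_pos: [0.6129, -0.0075, 0.2175]
ee_rot: [[0.903, -0.429, -0.002], [-0.429, -0.903, -0.002], [-0.001, 0.003, -1.0]]
wrist_force: [-1.8, -6.9, -0.5]
gripper_width: 0.0
gripper_force: 3.4
```

Call:
{"name": "move_arm", "arguments": {
  "series": [
    {"grip": 0, "xyz": [0, -0.7, 0], "angular": [0, 0, 0]},
    {"grip": 0, "xyz": [0, -1.5, 0], "angular": [0, 0, 0]},
    {"grip": 0, "xyz": [0, -1.5, 0], "angular": [0, 0, 0]}
  ]
}}

```text
time_s: 8.35
tcp_pos: [0.6134, -0.0063, 0.2175]
ee_rot: [[0.903, -0.429, -0.002], [-0.429, -0.903, -0.002], [-0.001, 0.003, -1.0]]
wrist_force: [-2.0, -7.0, 1.1]
gripper_width: 0.005
gripper_force: 3.6
```

Call:
{"name": "move_arm", "arguments": {
  "series": [
    {"grip": 0, "xyz": [0, -0.7, 0], "angular": [0, 0, 0]},
    {"grip": 0, "xyz": [0, -1.5, 0], "angular": [0, 0, 0]},
    {"grip": 0, "xyz": [0, -1.5, 0], "angular": [0, 0, 0]}
  ]
}}

```text
time_s: 8.65
tcp_pos: [0.6142, -0.0046, 0.2175]
ee_rot: [[0.903, -0.429, -0.002], [-0.429, -0.903, -0.002], [-0.001, 0.002, -1.0]]
wrist_force: [-1.2, -4.0, 0.2]
gripper_width: 0.011
gripper_force: 2.3
```

The force fell from 7.3 N to 4.2 N as the tool jumped forward, so the bolt is probably snapping. I'll go a little further with finer steps.

Call:
{"name": "move_arm", "arguments": {
  "series": [
    {"grip": 0, "xyz": [0, -0.4, 0], "angular": [0, 0, 0]},
    {"grip": 0, "xyz": [0, -0.8, 0], "angular": [0, 0, 0]},
    {"grip": 0, "xyz": [0, -0.8, 0], "angular": [0, 0, 0]}
  ]
}}

```text
time_s: 8.95
tcp_pos: [0.615, -0.0029, 0.2175]
ee_rot: [[0.903, -0.429, -0.0], [-0.429, -0.903, -0.0], [-0.0, 0.0, -1.0]]
wrist_force: [-1.8, -3.1, 1.0]
gripper_width: 0.006
gripper_force: 1.6
```

Call:
{"name": "move_arm", "arguments": {
  "series": [
    {"grip": 0, "xyz": [0, -0.4, 0], "angular": [0, 0, 0]},
    {"grip": 0, "xyz": [0, -0.8, 0], "angular": [0, 0, 0]},
    {"grip": 0, "xyz": [0, -0.8, 0], "angular": [0, 0, 0]}
  ]
}}

```text
time_s: 9.25
tcp_pos: [0.6156, -0.0017, 0.2175]
ee_rot: [[0.904, -0.428, -0.0], [-0.428, -0.904, 0.0], [-0.0, -0.0, -1.0]]
wrist_force: [-0.5, -3.3, -0.4]
gripper_width: 0.003
gripper_force: 1.5
```

Call:
{"name": "move_arm", "arguments": {
  "series": [
    {"grip": 0, "xyz": [0, -0.4, 0], "angular": [0, 0, 0]},
    {"grip": 0, "xyz": [0, -0.8, 0], "angular": [0, 0, 0]},
    {"grip": 0, "xyz": [0, -0.8, 0], "angular": [0, 0, 0]}
  ]
}}

```text
time_s: 9.55
tcp_pos: [0.6161, -0.0006, 0.2175]
ee_rot: [[0.904, -0.428, 0.001], [-0.428, -0.904, 0.001], [0.0, -0.001, -1.0]]
wrist_force: [-1.0, -0.9, 0.5]
gripper_width: 0.006
gripper_force: 0.5
```

Call:
{"name": "move_arm", "arguments": {
  "series": [
    {"grip": 0, "xyz": [0, -0.4, 0], "angular": [0, 0, 0]},
    {"grip": 0, "xyz": [0, -0.8, 0], "angular": [0, 0, 0]},
    {"grip": 0, "xyz": [0, -0.8, 0], "angular": [0, 0, 0]}
  ]
}}

```text
time_s: 9.85
tcp_pos: [0.6165, 0.0001, 0.2176]
ee_rot: [[0.904, -0.428, 0.001], [-0.428, -0.904, 0.001], [0.0, -0.001, -1.0]]
wrist_force: [0.7, -0.5, -0.4]
gripper_width: 0.005
gripper_force: 0.0
```

Call:
{"name": "move_arm", "arguments": {
  "series": [
    {"grip": 0, "xyz": [0, -0.4, 0], "angular": [0, 0, 0]},
    {"grip": 0, "xyz": [0, -0.8, 0], "angular": [0, 0, 0]},
    {"grip": 0, "xyz": [0, -0.8, 0], "angular": [0, 0, 0]}
  ]
}}

```text
time_s: 10.15
tcp_pos: [0.6166, 0.0004, 0.2175]
ee_rot: [[0.904, -0.428, 0.0], [-0.428, -0.904, 0.0], [0.0, -0.0, -1.0]]
wrist_force: [-0.2, -0.6, 0.5]
gripper_width: 0.009
gripper_force: 0.0
```

Call:
{"name": "move_arm", "arguments": {
  "series": [
    {"grip": 0, "xyz": [0, -0.4, 0], "angular": [0, 0, 0]},
    {"grip": 0, "xyz": [0, -0.8, 0], "angular": [0, 0, 0]},
    {"grip": 0, "xyz": [0, -0.8, 0], "angular": [0, 0, 0]}
  ]
}}

```text
time_s: 10.45
tcp_pos: [0.6168, 0.0009, 0.2175]
ee_rot: [[0.904, -0.429, -0.0], [-0.429, -0.904, -0.0], [-0.0, 0.0, -1.0]]
wrist_force: [0.2, -0.6, 0.2]
gripper_width: 0.009
gripper_force: 0.2
```

Call:
{"name": "move_arm", "arguments": {
  "series": [
    {"grip": 0, "xyz": [0, -0.4, 0], "angular": [0, 0, 0]},
    {"grip": 0, "xyz": [0, -0.8, 0], "angular": [0, 0, 0]},
    {"grip": 0, "xyz": [0, -0.8, 0], "angular": [0, 0, 0]}
  ]
}}

```text
time_s: 10.75
tcp_pos: [0.617, 0.0013, 0.2175]
ee_rot: [[0.903, -0.429, -0.001], [-0.429, -0.903, -0.001], [-0.001, 0.001, -1.0]]
wrist_force: [-0.0, -2.6, -0.1]
gripper_width: 0.002
gripper_force: 1.3
```

Call:
{"name": "move_arm", "arguments": {
  "series": [
    {"grip": 0, "xyz": [0, -0.4, 0], "angular": [0, 0, 0]},
    {"grip": 0, "xyz": [0, -0.8, 0], "angular": [0, 0, 0]},
    {"grip": 0, "xyz": [0, -0.8, 0], "angular": [0, 0, 0]}
  ]
}}

```text
time_s: 11.05
tcp_pos: [0.6174, 0.0024, 0.2175]
ee_rot: [[0.904, -0.429, -0.001], [-0.429, -0.904, -0.0], [-0.0, 0.0, -1.0]]
wrist_force: [-1.2, -2.6, 0.5]
gripper_width: 0.009
gripper_force: 1.4
```

Call:
{"name": "move_arm", "arguments": {
  "series": [
    {"grip": 0, "xyz": [0, -0.4, 0], "angular": [0, 0, 0]},
    {"grip": 0, "xyz": [0, -0.8, 0], "angular": [0, 0, 0]},
    {"grip": 0, "xyz": [0, -0.8, 0], "angular": [0, 0, 0]}
  ]
}}

```text
time_s: 11.35
tcp_pos: [0.6177, 0.003, 0.2174]
ee_rot: [[0.904, -0.428, -0.001], [-0.428, -0.904, -0.0], [-0.001, 0.001, -1.0]]
wrist_force: [-2.1, -3.3, -0.2]
gripper_width: 0.005
gripper_force: 2.0
```

Call:
{"name": "move_arm", "arguments": {
  "series": [
    {"grip": 0, "xyz": [0, -0.4, 0], "angular": [0, 0, 0]},
    {"grip": 0, "xyz": [0, -0.8, 0], "angular": [0, 0, 0]},
    {"grip": 0, "xyz": [0, -0.8, 0], "angular": [0, 0, 0]}
  ]
}}

```text
time_s: 11.65
tcp_pos: [0.6177, 0.0032, 0.2174]
ee_rot: [[0.903, -0.429, -0.002], [-0.429, -0.903, -0.001], [-0.001, 0.002, -1.0]]
wrist_force: [-1.9, -5.0, -0.2]
gripper_width: 0.009
gripper_force: 2.9
```

The force now rises with almost no travel, which looks like the rubber stop. I'll back off and check that the door holds by itself.

Call:
{"name": "move_arm", "arguments": {
  "series": [
    {"grip": 0, "xyz": [0, 5, 0], "angular": [0, 0, 0]},
    {"grip": 0, "xyz": [0, 20, 0], "angular": [0, 0, 0]},
    {"grip": 0, "xyz": [0, 50, 0], "angular": [0, 0, 0]},
    {"grip": 0, "xyz": [0, 80, 0], "angular": [0, 0, 0]},
    {"grip": 0, "xyz": [0, 80, 0], "angular": [0, 0, 0]}
  ]
}}

```text
time_s: 12.15
tcp_pos: [0.5828, -0.0707, 0.2181]
ee_rot: [[0.902, -0.431, 0.001], [-0.431, -0.902, 0.001], [0.001, -0.001, -1.0]]
wrist_force: [-0.5, 0.2, 0.1]
gripper_width: 0.003
gripper_force: 0.0
```

```bash
python3 - <<'E'
from station import r
from h import *
s=r.sense();print(s['tcp_pos'],s['wrist_force'])
t=r.capture("side");w=r.capture("wrist");pickle.dump((t,w,s),open("w2.pkl","wb"))
o=np.zeros((480,800,3),np.uint8);o[:,:440]=cv2.resize(t["img"][100:230,235:354],(440,480),interpolation=2);o[:270,440:]=cv2.resize(w["img"],(360,270))
cv2.imwrite("pics/s3.png",o[:,:,::-1])
E
```

```text
[ 0.58275165 -0.07067637  0.21805848] [-0.47331865  0.21156028  0.05157283]
```

View pics/s3.png

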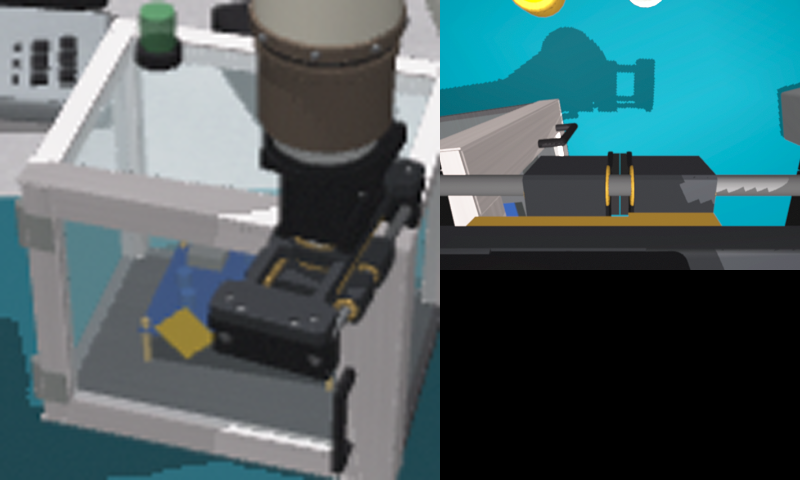

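The side crop shows the door nearly flush with the front, but the gripper hides the gap at the latch edge. I'll move above the button at the same height and measure the door with the top camera.

Call:
{"name": "move_arm", "arguments": {
  "series": [
    {"grip": 0, "xyz": [1, 25, 0], "angular": [0, 0, 0]},
    {"grip": 0, "xyz": [2, 65, 0], "angular": [0, 0, 0]},
    {"grip": 0, "xyz": [3, 108, 0], "angular": [0, 0, 0]},
    {"grip": 0, "xyz": [4, 151, 0], "angular": [0, 0, 0]},
    {"grip": 0, "xyz": [5, 194, 0], "angular": [0, 0, 0]},
    {"grip": 0, "xyz": [6, 237, 0], "angular": [0, 0, 0]},
    {"grip": 0, "xyz": [7, 270, 0], "angular": [0, 0, 0]},
    {"grip": 0, "xyz": [8, 288, 0], "angular": [0, 0, 0]},
    {"grip": 0, "xyz": [8, 291, 0], "angular": [0, 0, 0]},
    {"grip": 0, "xyz": [8, 291, 0], "angular": [0, 0, 0]}
  ]
}}

```text
time_s: 13.25
tcp_pos: [0.467, -0.3346, 0.2175]
ee_rot: [[0.903, -0.429, 0.001], [-0.429, -0.903, 0.0], [0.001, -0.0, -1.0]]
wrist_force: [-0.2, -0.2, -0.9]
gripper_width: 0.005
gripper_force: 0.0
```

```bash
python3 - <<'E'
from station import r
from h import *
s=r.sense();print(s['tcp_pos'],s['wrist_force'])
t=r.capture("top");w=r.capture("wrist");S=r.capture("side");pickle.dump((t,w,s,S),open("w3.pkl","wb"))
o=np.zeros((600,800,3),np.uint8);o[:525,:450]=cv2.resize(t["img"][165:340,150:300],None,fx=3,fy=3,interpolation=2);o[:262,450:]=cv2.resize(w["img"],(350,262))
o[270:600,450:780]=cv2.resize(S["img"][110:220,240:350],None,fx=3,fy=3,interpolation=2)
cv2.imwrite("pics/s4.png",o[:,:,::-1])
H=np.asarray(w["hand_eye"])
P=np.linalg.inv(H)[:3]
# green button by wrist camera
for p,a in blobs(w["img"],(45,120,60),(75,255,255),100)+[(p,-a) for p,a in blobs(w["img"],(0,170,100),(6,255,255),100)]:
    K=w["camera_matrix"];ray=s["ee_rot"]@(H[:3,:3]@np.linalg.solve(K,[*p,1]));o_=s["tcp_pos"]+s["ee_rot"]@H[:3,3]
    print(p,a,(o_+ray*((.061-o_[2])/ray[2])).round(4))
E
```

```text
[ 0.46703557 -0.3346478   0.2175116 ] [-0.24158652 -0.16187124 -0.85118838]
[325.1 223.7] 1137 [ 0.4627 -0.3371  0.061 ]
[403.4 204. ] -1155 [ 0.4514 -0.3963  0.061 ]
```

View pics/s4.png

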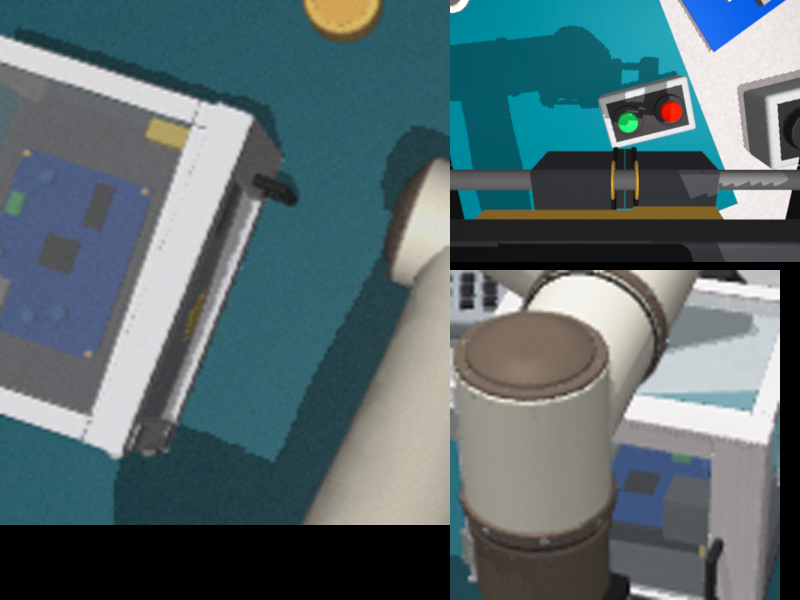

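The top crop shows the door flush along the front: outer free corner at (252,112), hinge corner at (122,457), and the handle outside at (275,190). The door has not sprung open. The wrist inset shows the small station with green at (628,123) and red at (671,112). I'll put a number on the door angle.

```bash
python3 - <<'E'
from h import *
t=pickle.load(open("w3.pkl","rb"))[0]
p=cast(t,np.array([(252,112),(122,457)])/3+[150,165],.23)[:,:2];print(p)
H=np.array([.3866,.10899]);u0=np.array([.9547,-.2977])
v=p[0]-p[1];print(np.hypot(*v),"edge",np.arctan2(u0[1],u0[0])-np.arctan2(v[1],v[0]))
v=p[0]-H;print("corner",np.arctan2(u0[1],u0[0])-np.arctan2(v[1],v[0])-.012/.28)
E
```

```text
[[0.65055634 0.00482734]
 [0.38009503 0.09733196]]
0.28584335941299766 edge 0.027282386083593457
corner 0.030732949064283498
```

The door rests at about 0.03 rad after release, well inside the latched range, so it is latched. Next I press the start button.

Call:
{"name": "move_arm", "arguments": {
  "series": [
    {"grip": 0, "xyz": [-3, 4, 35], "angular": [0, 0, 0]},
    {"grip": 0, "xyz": [-3, 4, 70], "angular": [0, 0, 0]},
    {"grip": 0, "xyz": [-3, 4, 100], "angular": [0, 0, 0]},
    {"grip": 0, "xyz": [-3, 4, 115], "angular": [0, 0, 0]},
    {"grip": 0, "xyz": [-3, 4, 120], "angular": [0, 0, 0]},
    {"grip": 0, "xyz": [-3, 4, 120], "angular": [0, 0, 0]},
    {"grip": 0, "xyz": [-3, 4, 120], "angular": [0, 0, 0]}
  ]
}}

```text
time_s: 14.1
tcp_pos: [0.4632, -0.337, 0.0987]
ee_rot: [[0.904, -0.428, 0.002], [-0.428, -0.904, -0.001], [0.002, 0.0, -1.0]]
wrist_force: [-0.3, 0.1, 0.0]
gripper_width: 0.002
gripper_force: 0.0
```

Call:
{"name": "move_arm", "arguments": {
  "series": [
    {"grip": 0, "xyz": [0, 0, 4], "angular": [0, 0, 0]},
    {"grip": 0, "xyz": [0, 0, 7], "angular": [0, 0, 0]},
    {"grip": 0, "xyz": [0, 0, 10], "angular": [0, 0, 0]},
    {"grip": 0, "xyz": [0, 0, 13], "angular": [0, 0, 0]},
    {"grip": 0, "xyz": [0, 0, 13], "angular": [0, 0, 0]}
  ]
}}

```text
time_s: 14.6
tcp_pos: [0.4629, -0.3372, 0.0864]
ee_rot: [[0.904, -0.428, 0.002], [-0.428, -0.904, -0.001], [0.002, 0.0, -1.0]]
wrist_force: [-1.3, 3.6, 11.4]
gripper_width: 0.005
gripper_force: 5.2
```

Call:
{"name": "move_arm", "arguments": {
  "series": [
    {"grip": 0, "xyz": [0, 0, 0.7], "angular": [0, 0, 0]},
    {"grip": 0, "xyz": [0, 0, 1.5], "angular": [0, 0, 0]},
    {"grip": 0, "xyz": [0, 0, 1.5], "angular": [0, 0, 0]}
  ]
}}

```text
time_s: 14.9
tcp_pos: [0.4629, -0.3373, 0.0862]
ee_rot: [[0.904, -0.427, 0.002], [-0.427, -0.904, -0.002], [0.002, 0.001, -1.0]]
wrist_force: [-2.1, 5.1, 18.0]
gripper_width: 0.007
gripper_force: 8.6
```

```bash
python3 - <<'E'
from station import r
from h import *
s=r.sense();print(s['tcp_pos'],s['wrist_force'],s['moment'])
w=r.capture("wrist");S=r.capture("side")
o=np.zeros((480,800,3),np.uint8);o[:,:400]=cv2.resize(w["img"][150:390,220:420],(400,480),interpolation=2);o[:,400:]=cv2.resize(S["img"][270:390,225:325],(400,480),interpolation=2)
cv2.imwrite("pics/s5.png",o[:,:,::-1])
E
```

```text
[ 0.46286637 -0.33725249  0.08620479] [-2.06215537  5.07303844 17.98932356] [1.6131831  0.88380677 0.04248825]
```

View pics/s5.png

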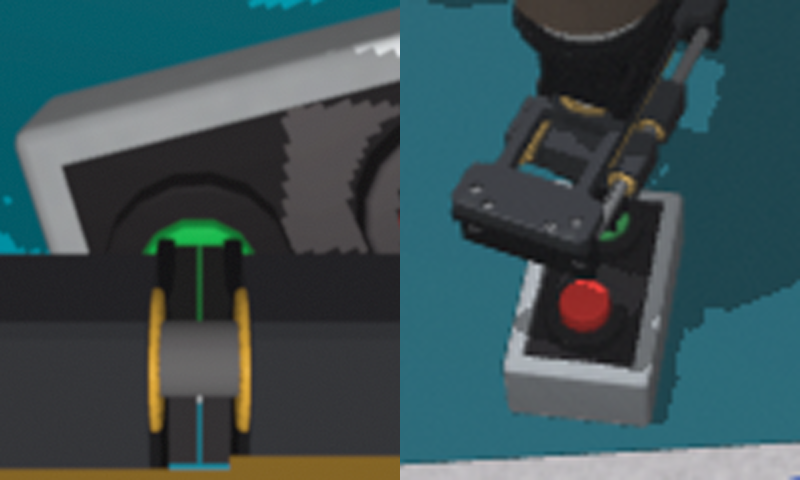

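Both views show the fingers on the green cap: it sits low at (610,225) while the red one stands proud at (585,305). The contact is now stiff. I'll let it up in stages to confirm the travel, since the spring force should fade over 6 mm.

Call:
{"name": "move_arm", "arguments": {
  "series": [
    {"grip": 0, "xyz": [0, 0, -2], "angular": [0, 0, 0]},
    {"grip": 0, "xyz": [0, 0, -4], "angular": [0, 0, 0]},
    {"grip": 0, "xyz": [0, 0, -4], "angular": [0, 0, 0]}
  ]
}}

```text
time_s: 15.3
tcp_pos: [0.4628, -0.3372, 0.0878]
ee_rot: [[0.904, -0.428, 0.002], [-0.428, -0.904, -0.001], [0.002, -0.0, -1.0]]
wrist_force: [1.2, 1.0, 4.6]
gripper_width: 0.006
gripper_force: 2.0
```

Call:
{"name": "move_arm", "arguments": {
  "series": [
    {"grip": 0, "xyz": [0, 0, -1], "angular": [0, 0, 0]},
    {"grip": 0, "xyz": [0, 0, -2], "angular": [0, 0, 0]},
    {"grip": 0, "xyz": [0, 0, -2], "angular": [0, 0, 0]}
  ]
}}

```text
time_s: 15.6
tcp_pos: [0.4628, -0.3372, 0.0891]
ee_rot: [[0.904, -0.428, 0.001], [-0.428, -0.904, -0.0], [0.001, -0.0, -1.0]]
wrist_force: [2.0, 1.2, 3.9]
gripper_width: 0.009
gripper_force: 1.6
```

Call:
{"name": "move_arm", "arguments": {
  "series": [
    {"grip": 0, "xyz": [0, 0, -1], "angular": [0, 0, 0]},
    {"grip": 0, "xyz": [0, 0, -2], "angular": [0, 0, 0]},
    {"grip": 0, "xyz": [0, 0, -2], "angular": [0, 0, 0]}
  ]
}}

```text
time_s: 15.9
tcp_pos: [0.462, -0.3372, 0.091]
ee_rot: [[0.904, -0.429, -0.0], [-0.429, -0.904, -0.0], [-0.0, 0.0, -1.0]]
wrist_force: [1.3, 0.2, 2.1]
gripper_width: 0.006
gripper_force: 1.1
```

The spring force faded from 5 N to 2 N over about 4 mm above the hard bottom, so the button was fully pressed. I'll lift clear.

Call:
{"name": "move_arm", "arguments": {
  "series": [
    {"grip": 0, "xyz": [0, 0, -10], "angular": [0, 0, 0]},
    {"grip": 0, "xyz": [0, 0, -35], "angular": [0, 0, 0]},
    {"grip": 0, "xyz": [0, 0, -70], "angular": [0, 0, 0]},
    {"grip": 0, "xyz": [0, 0, -100], "angular": [0, 0, 0]},
    {"grip": 0, "xyz": [0, 0, -110], "angular": [0, 0, 0]},
    {"grip": 0, "xyz": [0, 0, -110], "angular": [0, 0, 0]}
  ]
}}

```text
time_s: 16.5
tcp_pos: [0.462, -0.3371, 0.2024]
ee_rot: [[0.903, -0.429, 0.002], [-0.429, -0.903, -0.0], [0.002, -0.0, -1.0]]
wrist_force: [-0.8, 0.2, -0.1]
gripper_width: 0.004
gripper_force: 0.0
```

```bash
python3 - <<'E'
from station import r
from h import *
s=r.sense();print(s['tcp_pos'],s['wrist_force'])
t=r.capture("top");S=r.capture("side");w=r.capture("wrist")
o=np.zeros((600,800,3),np.uint8);o[:525,:450]=cv2.resize(t["img"][165:340,150:300],None,fx=3,fy=3,interpolation=2);o[:262,450:]=cv2.resize(w["img"],(350,262))
o[270:600,450:]=cv2.resize(S["img"][100:400,150:450],(350,330))
cv2.imwrite("pics/s6.png",o[:,:,::-1])
T0=pickle.load(open("w3.pkl","rb"))[0]["img"]
print("door diff",cv2.absdiff(T0,t["img"])[195:325,185:240].mean())
E
```

```text
[ 0.46200548 -0.33708298  0.20237311] [-0.83327404  0.21016805 -0.13460255]
door diff 2.118181818181818
```

View pics/s6.png

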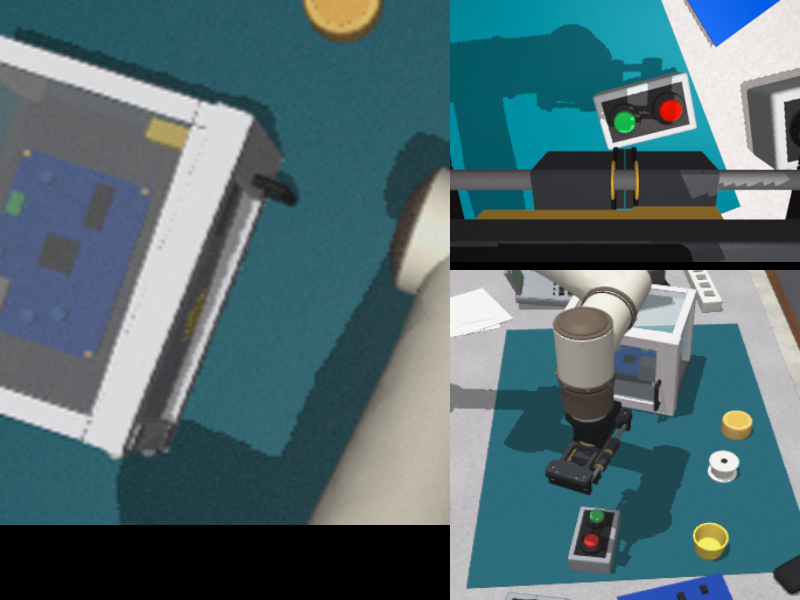

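The door still sits flush, with its free corner at (252,112) as before. The green button is back up at (597,516), and the spool, tub and tin have not moved. The arm touches nothing, so I'm handing in.

```bash
python3 -c "
from station import r
print(r.finish_job())"
```

```text
the job is handed in; nothing more can be done
None
```

I've handed the job in: the door is shut and stayed shut at about 0.03 rad after release, and I then pressed the green start button fully and it came back up; the red button, spool, tub and tin were left alone (no verdict came back).

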